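# Assemble the bayonet pigment sieve

## Robot

A 6-joint arm with a two-finger parallel gripper is mounted at the origin on the work surface; the furniture and walls round the work are solid. World frame = base frame: x ahead of the robot, y to its left, z up, the work surface at z = 0. Lengths are in m, angles in rad, forces in N, time in s.
With the tool pointing down it reaches from about 0.275 to 0.725 m from the base axis. Payload 5.6 kg.
Tool frame: the origin (TCP) lies at the very end of the fingers, on their centre line; the grasp point (between the pads) lies 19 mm behind it (manip.pinch_z is the distance from the TCP to the grasp point, in m); z points along the fingers, y is the line along which they close (so a half turn about z gives the same grasp; the last joint's range is limited). The gripper opens to 85 mm and grips with 20 to 120 N. Pads are 22 mm wide; open, the fingers measure 114 mm over their backs; the gripper's body (76 mm by 85 mm) begins 54 mm behind the grasp point. The pads swing forward as they close: fully open they stand 13 mm farther back than shut.
Start: joints at [1.622, 0.255, 0.108, 0, -1.424, -0.285], TCP at [0.127, 0.535, 0.231] pointing down, gripper open.
Joint ranges: [-2.95, 2.95], [-1.21, 1.97], [-1.09, 1.5], [-2.87, 1.71], [-2.94, -0.07], [-3.05, 3.05]. Speed limits (rad/s): [2.57, 2.57, 3.14, 3.14, 3.14, 3.14].

## Interface

Orientations are given as a unit quaternion [x, y, z, w].
In Python, from cell import monitor, snapshot, manip gives the robot as it stands.
- The arm moves only by the shell command python3 -m creep 'ROWS' [FORCE]. ROWS is JSON, a list of rows, each a list of 7 numbers: the shift along the tool's x, y, z in cm, then the turn, a rotation vector about the tool's x, y, z in degrees, then the closure, from 0 (fully open) to 1 (shut). A call has exactly 10 rows; each row is the pose to reach, as a shift and turn from the pose commanded when the call began, along the tool's axes at that moment; what a row does not reach only later rows make up. A row lasts 1/8 s, in which the tool goes at most 62.5 mm and 10.7 degrees, less where a joint would pass 70% of its speed; a pose out of reach is approached as far as the arm can. A call with a gripper value outside its range is refused whole. The fingers move at their own pace and stop on an object; FORCE is the grip in N (left out, the last holds). Time passes only in rows, so rows that repeat a pose let the fingers close, or fill a call up. It gives the time, the measured TCP pose, the force, the opening and the grip force at its end, in the units of the state.
- monitor.sense(): the state, without advancing time (a new reading comes with each control period).
- snapshot(name): name is "scene" or "side" or "wrist"; returns a dict with "color" (400x640x3 uint8, red, green, blue), "fovy" (degrees; the focal length in pixels is half the picture's height over the tangent of half this angle, whatever the lens; pixels are square), "cx", "cy" (the principal point, pixels), "R" (3x3) and "t" (3): a world point X has camera coordinates R X + t; the wrist camera has in their place "mount" (4x4, takes a point from camera to tool coordinates, whose origin is the TCP and whose axes are the flange's). Camera axes: x right, y down, z forward; pixel columns grow to the right and rows downward; lengths in m; the calibration is good to about 2 mm. A picture is of the moment at which its call begins: read the wrist's pose just before it. There is no depth.
- manip.close_job(): hands the job in; it is judged then, once.
The state is a dict: "time_s": time; "joint_pos": joint angles; "joint_velocities": joint speeds; "joint_efforts": joint torques, N m; "tool_pos": TCP position; "orientation": TCP orientation; "contact_force": force on the tool from outside, world axes, zero at the start; "ft_torque": the same for the moment, N m; "gripper_width": finger opening in m; "grip_force": force on a finger pad.
Only numpy, scipy, OpenCV 4.12 (cv2) and the standard library are available. Lean on these libraries where they do the work, as an engineer would, in place of code of your own. Each camera call takes 0.05 s, during which the arm holds its last target. There are 200 camera calls.

## Task

Put the pigment sieve together ready for shaking: set the sieve section into the receiver pan with its lugs in the entry slots and turn it clockwise until it stops (its ears are there to be pushed round); then set the lid into the locked sieve and turn it clockwise to its stop in the same way. Do not drop the parts, and leave the three pigment jars where they stand.

Things in the scene. Friction and masses are not known exactly. Their poses are not given: they have to be found in the camera images.
- receiver: Grey receiver pan, heavy, does not move: round foot 110 mm across (9 mm high, then conical), neck 62 mm across, bayonet socket on top, 64 mm across, its rim 60 mm above the table. Origin: centre of the underside, z up. The entry slots lie at local +x and -x. A part locked in it has its ears along local y (either way round).
- receiver_mouth (a point): Centre of the receiver's rim, 60 mm above its origin, same axes. A part is seated when its shoulder rests on the rim: its origin is then 10.5 mm below this point (with the lugs standing on the flanges it is level with it). Sideways play of a seated part: about 2 mm. A desk lamp hangs over the table behind and to the right of it, its arm 0.3 m up and higher.
- receiver_slot (a point): One of the receiver's two entry slots (local +x; the other is at -x), 26 mm from the axis, at rim height, marked red on the rim; 20 mm wide, so lugs enter with up to 10 degrees of yaw error. The socket is 12 mm deep; two inner flanges, 4 mm thick, flush with the rim, leave a 48.4 mm bore. Lugs run under them clockwise from above (+x towards -y) for 90 degrees to a hard stop.
- sieve: Loose steel sieve section, 0.16 kg, upright, 64 mm across, 48.5 mm tall. Origin: centre of its underside, z up. Lowest 10.5 mm: spigot 44 mm across with bevelled lugs at local +x and -x (in line with the ears), 53 mm over the lugs, 11.6 mm wide, 5 mm high. Above it the 64 mm body, shoulder at z = 10.5 mm; grip it from above across local y.
- sieve_mouth (a point): Centre of the sieve's rim, 48.5 mm above its origin, same axes. Its top is a socket exactly like the receiver's: entry slots at the sieve's local +x and -x (red marks), clockwise quarter turn, lid's ears then along the sieve's local y. The lid is seated when its origin is 10.5 mm below this point. Locking the lid presses the sieve towards its own stop, never undoes it.
- sieve_ear (a point): Middle of one of the sieve's two blue ears for pushing (local +x, the other at -x), 47 mm from the axis, 19 mm above the origin. Each is 10 mm wide (along y), 10 mm high (z 14 to 24 mm), and reaches from the body to 60 mm from the axis. A push of 1 to 3 N on one ear turns a seated section.
- lid: Loose steel lid, 0.13 kg, upright, 64 mm across, 47 mm tall. Origin: centre of its underside, z up. Spigot and lugs (at local +x and -x) the same as the sieve's, lowest 10.5 mm; disc up to z = 23.5 mm; blue grip bar on top, 44 mm long along local x, 15 mm wide along local y, z = 23 to 47 mm.
- lid_ear (a point): Middle of one of the lid's two blue ears (local +x, the other at -x), 47 mm from the axis, 16 mm above the lid's origin; 10 mm wide, 10 mm high (z 11 to 21 mm), reaching to 60 mm from the axis.
- jar_cobalt: Blue pigment jar with screw cap, 48 mm across, 58 mm tall, standing; a bystander. Origin: centre of its underside.
- jar_ochre: Ochre pigment jar with screw cap, 44 mm across, 62 mm tall, standing; a bystander. Origin: centre of its underside.
- jar_iron: Red-brown, white-capped pigment jar with screw cap, 52 mm across, 52 mm tall, standing; a bystander. Origin: centre of its underside.
Things that resemble listed ones, but are neither listed nor needed, are in the scene too. What is shaped like the lid but pink is not meant.

How it is judged:
On the way, in this order (a step that is already met when the one before it is completed fails the run):
1. the sieve section sits in the receiver, its shoulder on the rim (z of sieve in the frame of receiver_mouth between -0.014 and -0.008 m and horizontal distance between sieve and receiver_mouth below 0.004 m and angle between sieve's own z axis and vertical below 0.07 rad), for 0.2 s.
2. the sieve section is turned clockwise to the locked position (all of step 1 and angle between the x axis of sieve and the y axis of receiver, either way round below 0.16 rad), for 0.2 s.
3. the lid sits in the locked sieve section, its shoulder on the rim (all of step 2 and z of lid in the frame of sieve_mouth between -0.014 and -0.008 m and horizontal distance between lid and sieve_mouth below 0.004 m and angle between lid's own z axis and vertical below 0.07 rad), for 0.2 s.
At the end, for the whole second after the job is handed in: Sieve in the receiver and lid in the sieve, each seated (origin 8 to 14 mm below the rim below it, within 4 mm of its axis, upright within 4 degrees), each turned a quarter turn clockwise to the stop (within 9 degrees), at rest (all of step 3 and angle between the x axis of lid and the y axis of sieve, either way round below 0.16 rad and linear speed of each of sieve, lid below 0.02 m/s and angular speed of each of sieve, lid below 0.2 rad/s); the robot touches nothing.
It fails at once if the sieve or the lid is dropped (falls faster than 0.7 m/s out of the fingers) ((linear speed of sieve above 0.7 m/s and contact force between the fingers and sieve below 0.1 N) or (linear speed of lid above 0.7 m/s and contact force between the fingers and lid below 0.1 N)).
It fails at once if a pigment jar is moved by more than 30 mm or knocked over (distance of any of jar_cobalt, jar_ochre, jar_iron from where it was at the start of the episode above 0.03 m or angle between any of jar_cobalt, jar_ochre, jar_iron's own z axis and vertical above 0.5 rad).
It also fails if it takes over 72 s, if anything falls off the work surface, if the arm or the gripper's body presses on something with over 40 N, if the wrist force passes 120 N, or if a joint passes its speed limit or range.

## Working session

There is one attempt and no reset: what is moved stays moved. The work goes in short steps, Python scripts to look and compute and a shell command to move; the robot and the scene stay as the last step left them, time stands still between calls to the robot, and variables do not carry over. Pictures are saved under pics/ and viewed, at most 11 in all, crops included, and the job is handed in when it is done.

```bash
ls; mkdir -p pics; python3 - <<'E'
from cell import monitor,snapshot,manip
import cv2,json,numpy as np
s=monitor.sense();print(s)
for n in ("scene","side","wrist"):
    d=snapshot(n);cv2.imwrite(f"pics/{n}0.png",d["color"][:,:,::-1])
    print(n,{k:(np.round(v,4).tolist()) for k,v in d.items() if k!="color"})
    np.savez(f"{n}0.npz",**d)
E
```

```text
pics
{'time_s': 0.0, 'joint_pos': array([ 1.62162948e+00,  2.55757997e-01,  1.07027207e-01, -4.56750133e-04,
       -1.42388213e+00, -2.84636528e-01]), 'joint_velocities': array([-0.00048694, -0.00057035,  0.00018627,  0.00197052,  0.00071825,
        0.00130082]), 'joint_efforts': array([-8.74546686e-06, -3.86623299e+01,  2.37947148e+01,  5.36538631e+00,
       -5.95633537e-03,  2.54313179e-06]), 'tool_pos': array([0.12723761, 0.53458864, 0.2304017 ]), 'orientation': array([ 9.93170417e-01, -1.16668959e-01, -7.10747975e-05,  9.33259595e-04]), 'contact_force': array([-0.8664579 ,  0.4090962 ,  0.44091372]), 'ft_torque': array([ 0.0095024 ,  0.02158241, -0.00842474]), 'grip_force': 0.0, 'gripper_width': 0.08520174131558558}
scene {'fovy': 56.5669, 'cx': 316.6251, 'cy': 202.3636, 'R': [[-0.5054, 0.8628, 0.0165], [0.3826, 0.2412, -0.8919], [-0.7735, -0.4444, -0.452]], 't': [0.1823, -0.1909, 1.5658]}
side {'fovy': 57.7415, 'cx': 314.7001, 'cy': 196.9328, 'R': [[-0.9769, -0.2135, 0.0033], [-0.1411, 0.6336, -0.7607], [0.1603, -0.7436, -0.6491]], 't': [0.5802, 0.0599, 1.0585]}
wrist {'fovy': 68.9194, 'cx': 320.7888, 'cy': 198.7561, 'mount': [[0.0003, -0.9649, -0.2626, 0.0674], [1.0, 0.0003, -0.0001, -0.0001], [0.0002, -0.2626, 0.9649, -0.1438], [0.0, 0.0, 0.0, 1.0]]}
```

View pics/scene0.png

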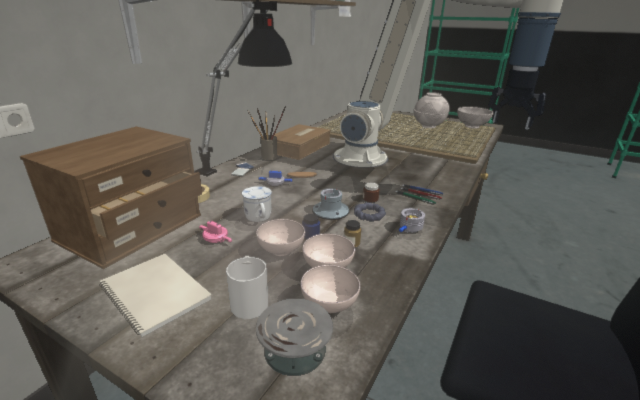

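View pics/side0.png

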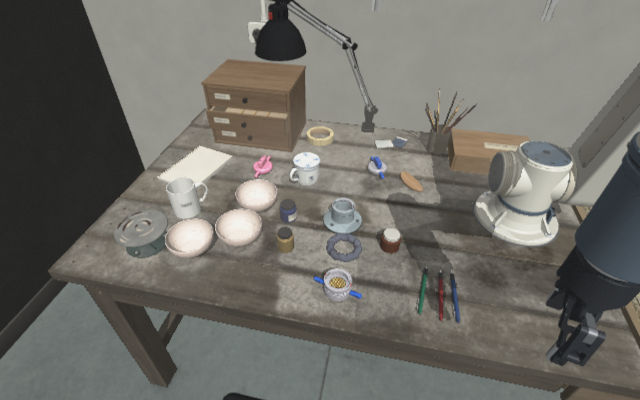

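The side view shows the sieve at about (338,285) with blue ears at (319,280) and (356,294). The receiver is at (342,212), the blue-eared lid at (377,167), and the jars at (288,210), (285,240) and (390,240). Two things could be the lid: the blue one at (377,167) and the pink one at (262,165). The lid is described as steel and blue, and pink is excluded, so I take (377,167) and confirm it in a crop.

```bash
python3 - <<'E'
import cv2
a=cv2.imread("pics/side0.png")
a=a[145:305,270:410]
cv2.imwrite("pics/c1.png",cv2.resize(a[:],None,fx=3.7,fy=3.7,interpolation=cv2.INTER_CUBIC))
E
cat > h.py <<'E'
import numpy as np
from scipy.spatial.transform import Rotation as Rot
def ray(d,uv,pose=None):
    H,W=d["color"].shape[:2]; f=H/2/np.tan(np.radians(float(d["fovy"]))/2)
    v=np.array([(uv[0]-d["cx"])/f,(uv[1]-d["cy"])/f,1.])
    if pose is None:
        R,t=np.array(d["R"]),np.array(d["t"]); return -R.T@t,R.T@v
    p,q=pose; Rw=Rot.from_quat(q).as_matrix(); M=np.array(d["mount"])
    return Rw@M[:3,3]+p,Rw@M[:3,:3]@v
def onz(d,uv,z,pose=None):
    c,v=ray(d,uv,pose); return c+v*(z-c[2])/v[2]
def proj(d,X,pose=None):
    H=d["color"].shape[0]; f=H/2/np.tan(np.radians(float(d["fovy"]))/2)
    X=np.asarray(X,float)
    if pose is None: P=np.array(d["R"])@X+d["t"]
    else:
        p,q=pose; M=np.array(d["mount"]); P=M[:3,:3].T@(Rot.from_quat(q).as_matrix().T@(X-p)-M[:3,3])
    return np.array([f*P[0]/P[2]+d["cx"],f*P[1]/P[2]+d["cy"]])
def goto(target,yaw,pose):
    """tool-axis shift in cm and turn in deg: TCP at target, tool down, tool y axis at world angle yaw (mod 180)"""
    p,q=pose; R0=Rot.from_quat(q)
    best=None
    for k in (0,np.pi):
        a=yaw+k; y=np.array([np.cos(a),np.sin(a),0]); z=np.array([0,0,-1.]); x=np.cross(y,z)
        rv=(R0.inv()*Rot.from_matrix(np.c_[x,y,z])).as_rotvec(degrees=True)
        if best is None or np.linalg.norm(rv)<np.linalg.norm(best): best=rv
    return np.round(R0.inv().apply(np.array(target)-p)*100,2),np.round(best,1)
E
python3 - <<'E'
from h import *
d=np.load("side0.npz")
for n,uv,z in [("sieve",(338,277),.0485),("ear1",(319,280),.019),("ear2",(356,294),.019),("rec",(342,205),.06),("lid",(377,160),.047),("pink",(262,160),.047),("cob",(288,202),.058),("och",(285,231),.062),("iron",(390,232),.052)]:
    print(n,np.round(onz(d,uv,z),3))
E
```

```text
sieve [0.461 0.357 0.048]
ear1 [0.506 0.353 0.019]
ear2 [0.415 0.373 0.019]
rec [0.49  0.122 0.06 ]
lid [ 0.414 -0.138  0.047]
pink [ 0.784 -0.056  0.047]
cob [0.64  0.14  0.058]
och [0.616 0.255 0.062]
iron [0.353 0.19  0.052]
```

View pics/c1.png

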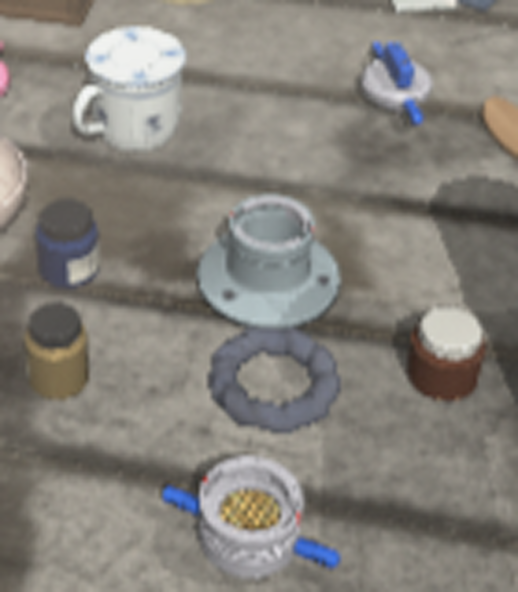

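The crop confirms the grey steel lid with its blue bar and ears at (398,78), and the sieve at (250,510) with red marks in line with its ears. A dark ring between them is only clutter. Next I triangulate the lamp and plan an overview pose for the wrist camera.

```bash
python3 - <<'E'
from h import *
from cell import monitor
a=np.load("side0.npz");b=np.load("scene0.npz")
def tri(u,v):
    A=[];B=[]
    for d,p in((a,u),(b,v)):
        c,r=ray(d,p);r/=np.linalg.norm(r);P=np.eye(3)-np.outer(r,r);A.append(P);B.append(P@c)
    return np.round(np.linalg.lstsq(np.vstack(A),np.hstack(B),rcond=None)[0],3)
print("lamp head bottom",tri((281,50),(265,60)),"elbow/knuckle",tri((350,44),(216,73)),"base",tri((368,128),(207,170)))
s=monitor.sense();print(goto((.48,.15,.25),-np.pi/2,(s["tool_pos"],s["orientation"])))
E
```

```text
lamp head bottom [0.668 0.038 0.44 ] elbow/knuckle [ 0.54  -0.243  0.376] base [ 0.468 -0.409  0.01 ]
(array([43.23, 29.25, -1.89]), array([  0.1,   0. , -13.4]))
```

```bash
python3 -m creep '[[4.5,3,-0.2,0,0,-1.5,0],[9,6,-0.4,0,0,-3,0],[13.5,9,-0.6,0,0,-4.5,0],[18,12,-0.8,0,0,-6,0],[22.5,15,-1,0,0,-7.5,0],[27,18,-1.2,0,0,-9,0],[32,21.5,-1.4,0,0,-10.5,0],[37,25,-1.6,0,0,-12,0],[43,29,-1.9,0,0,-13.4,0],[43,29,-1.9,0,0,-13.4,0]]'
python3 - <<'E'
from cell import monitor,snapshot
import numpy as np,cv2
s=monitor.sense();d=snapshot("wrist")
np.savez("w1.npz",p=s["tool_pos"],q=s["orientation"],**d)
print(s["tool_pos"],s["orientation"],s["joint_velocities"].round(3))
cv2.imwrite("pics/w1.png",d["color"][:,:,::-1])
E
```

```text
time_s: 1.4
tool_pos: [0.4801, 0.1504, 0.2497]
orientation: [1.0, -0.002, -0.0, 0.001]
contact_force: [-0.4, -0.1, -0.1]
gripper_width: 0.0854
grip_force: 0.0
[0.48010557 0.1504125  0.2497222 ] [ 9.99997236e-01 -2.25497969e-03 -4.16259321e-04  5.20014988e-04] [-0.098  0.045  0.063 -0.019 -0.017  0.109]
```

View pics/w1.png

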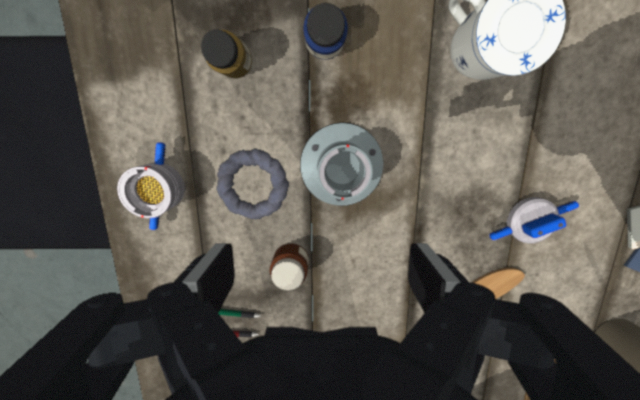

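The wrist view shows everything: the sieve at (146,192) with ears at (160,153) and (153,223), the receiver rim at (346,173) with red marks near (346,147) and (346,199), and the lid at (533,221) with ears at (499,233) and (569,208). I refine these with colour masks and one enlarged composite.

```bash
python3 - <<'E'
from h import *
import cv2
z=np.load("w1.npz");d=dict(z);P=(d["p"],d["q"]);im=d["color"]
hsv=cv2.cvtColor(im,cv2.COLOR_RGB2HSV)
blue=cv2.inRange(hsv,(105,150,60),(130,255,255));red=cv2.inRange(hsv,(0,90,80),(8,255,255))|cv2.inRange(hsv,(170,90,80),(180,255,255))
def comps(m,x0,x1,y0,y1,zz):
    n,l,st,c=cv2.connectedComponentsWithStats(m[y0:y1,x0:x1])
    for i in range(1,n):
        if st[i,4]>2: uv=c[i]+[x0,y0];print(st[i],uv.round(1),onz(d,uv,zz,P).round(4))
print("sieve ears");comps(blue,100,200,130,240,.0215)
print("sieve red");comps(red,100,200,130,240,.0485)
print("rec red");comps(red,300,400,120,220,.06)
print("lid blue");comps(blue,480,600,190,250,.0185)
cr=[cv2.resize(im[y-45:y+45,x-45:x+45],(266,400)if 0 else (390,390),interpolation=cv2.INTER_CUBIC) for x,y in((146,190),(346,170))]
cv2.imwrite("pics/c2.png",np.hstack(cr)[:,:,::-1])
E
```

```text
sieve ears
[ 55  13  10  22 167] [159.4 153.3] [0.5068 0.3547 0.0215]
[50 88  8 11 79] [153.3 222.9] [0.4132 0.3769 0.0215]
sieve red
[45 36  4  4 10] [146.1 167.3] [0.4932 0.3581 0.0485]
[41 85  3  3  7] [141.7 216. ] [0.4322 0.3735 0.0485]
rec red
[46 24  3  3  7] [347.3 145. ] [0.5194 0.12   0.06  ]
[41 77  3  3  5] [342. 198.] [0.4574 0.1251 0.06  ]
lid blue
[ 78  12  20  12 140] [567.2 207.2] [ 0.4321 -0.1812  0.0185]
[ 43  24  43  24 576] [543.5 225.2] [ 0.4064 -0.1545  0.0185]
[ 10  37  22  13 157] [500.4 233.1] [ 0.3951 -0.0973  0.0185]
```

View pics/c2.png

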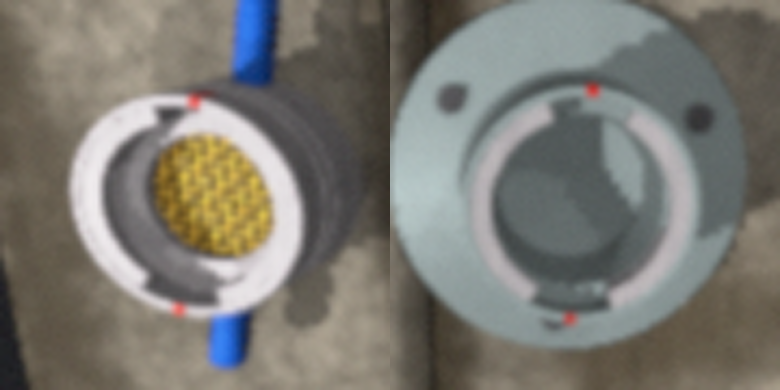

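Sieve centre is (0.4627,0.3656) with yaw −13.7°, receiver (0.4884,0.1226) with yaw −4.7°, and lid (0.4136,−0.139) with yaw −66°. Going to the sieve.

```bash
cat > g.py <<'E'
import sys
from h import *
from cell import monitor
x,y,z,yaw=map(float,sys.argv[1:5]);s=monitor.sense()
print(*goto((x,y,z),np.radians(yaw),(s["tool_pos"],s["orientation"])),"j",s["joint_pos"].round(2))
E
python3 g.py .4627 .3656 .09 -103.7
```

```text
[ -1.77 -21.46  15.95] [ 0.1  0.  13.5] j [ 0.62  0.16  0.03  0.   -1.45  0.95]
```

```bash
python3 -m creep '[[-0.3,-4.5,0.5,0,0,2,0],[-0.6,-9,1.5,0,0,4,0],[-1,-13.5,3,0,0,7,0],[-1.4,-18,6,0,0,10,0],[-1.77,-21.46,10,0,0,13.4,0],[-1.77,-21.46,14,0,0,13.4,0],[-1.77,-21.46,16,0,0,13.4,0],[-1.77,-21.46,16,0,0,13.4,0],[-1.77,-21.46,16,0,0,13.4,0],[-1.77,-21.46,16,0,0,13.4,0]]'
python3 - <<'E'
from h import *
from cell import monitor,snapshot
import cv2
s=monitor.sense();d=snapshot("wrist");P=(s["tool_pos"],s["orientation"]);print(P)
np.savez("w2.npz",p=P[0],q=P[1],**d)
cv2.imwrite("pics/w2.png",d["color"][:,:,::-1])
im=d["color"];hsv=cv2.cvtColor(im,cv2.COLOR_RGB2HSV)
red=cv2.inRange(hsv,(0,110,80),(8,255,255))|cv2.inRange(hsv,(172,110,80),(180,255,255));blue=cv2.inRange(hsv,(105,150,60),(130,255,255))
for m,z in((red,.0485),(blue,.0215)):
    n,l,st,c=cv2.connectedComponentsWithStats(m)
    for i in range(1,n):
        if st[i,4]>15: print(st[i],onz(d,c[i],z,P).round(4))
E
python3 g.py .4627 .3656 .018 -103.7
```

```text
time_s: 2.7
tool_pos: [0.4612, 0.3687, 0.0918]
orientation: [0.993, -0.117, 0.001, -0.001]
contact_force: [0.4, -0.4, 0.3]
gripper_width: 0.0856
grip_force: 0.0
(array([0.46117036, 0.36867895, 0.09177893]), array([ 9.93188910e-01, -1.16507590e-01,  7.30976696e-04, -1.11212038e-03]))
[324 172   4   5  20] [0.4929 0.3582 0.0485]
[319 129  13  38 475] [0.5069 0.355  0.0215]
[320 264  11  14 138] [0.4104 0.3777 0.0215]
[0.21 0.26 7.36] [-0.1 -0.1  0.3] j [ 0.94  0.41 -0.04  0.   -1.12  0.4 ]
```

View pics/w2.png

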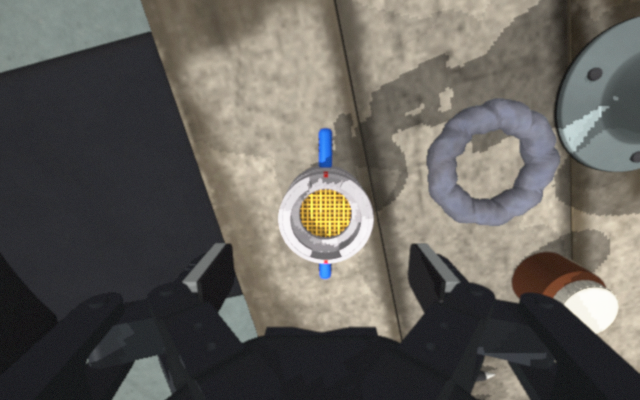

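The picture shows the sieve centred at (325,215) with its ears in line with tool x, about 3 mm to the right of the finger centre line. That agrees with the numbers, so I descend.

```bash
python3 -m creep '[[0.2,0.26,1.5,0,0,0.3,0],[0.2,0.26,3,0,0,0.3,0],[0.2,0.26,4.5,0,0,0.3,0],[0.2,0.26,6,0,0,0.3,0],[0.2,0.26,7.36,0,0,0.3,0],[0.2,0.26,7.36,0,0,0.3,0],[0.2,0.26,7.36,0,0,0.3,0],[0.2,0.26,7.36,0,0,0.3,0],[0.2,0.26,7.36,0,0,0.3,0],[0.2,0.26,7.36,0,0,0.3,0]]' 40; python3 g.py .4627 .3656 .018 -103.7
```

```text
time_s: 4.0
tool_pos: [0.4622, 0.365, 0.017]
orientation: [0.993, -0.119, 0.0, -0.0]
contact_force: [0.3, -0.9, 0.2]
gripper_width: 0.0855
grip_force: 0.0
[ 0.03 -0.06 -0.1 ] [-0. -0.  0.] j [ 0.93  0.48 -0.13  0.   -0.96  0.4 ]
```

```bash
python3 -m creep '[[0,0,0,0,0,0,1],[0,0,0,0,0,0,1],[0,0,0,0,0,0,1],[0,0,0,0,0,0,1],[0,0,0,0,0,0,1],[0,0,-1,0,0,0,1],[0,0,-3,0,0,0,1],[0,0,-6,0,0,0,1],[0,0,-9,0,0,0,1],[0,0,-12,0,0,0,1]]' 40; python3 g.py .4884 .1226 .09 -94.7
```

```text
time_s: 5.25
tool_pos: [0.4616, 0.3645, 0.1373]
orientation: [0.993, -0.119, -0.001, 0.0]
contact_force: [0.0, 0.7, -3.0]
gripper_width: 0.0634
grip_force: 44.3
[ 8.34 22.87  4.74] [ 0.1  0.1 -9. ] j [ 0.93  0.37  0.03 -0.   -1.23  0.4 ]
```

```bash
python3 -m creep '[[1,3,0,0,0,-1,1],[2.5,7,0,0,0,-3,1],[4.2,11.5,0,0,0,-5,1],[6,16,0,0,0,-7,1],[7.5,20.5,0,0,0,-9,1],[8.34,22.87,1,0,0,-9,1],[8.34,22.87,3.2,0,0,-9,1],[8.34,22.87,3.2,0,0,-9,1],[8.34,22.87,3.2,0,0,-9,1],[8.34,22.87,3.2,0,0,-9,1]]'; python3 - <<'E'
from h import *
from cell import monitor,snapshot
import cv2
s=monitor.sense();P=(s["tool_pos"],s["orientation"]);o=[]
for n,z in(("wrist",2.6),("side",5)):
    d=snapshot(n);c=proj(d,P[0]+[0,0,-.02],P if n=="wrist" else None);x,y=c.astype(int);h=int(195/z)
    y=max(h,min(400-h,y));o.append(cv2.resize(d["color"][y-h:y+h,x-h:x+h],(390,390),interpolation=cv2.INTER_CUBIC));print(n,x-h,y-h,390/(2*h))
cv2.imwrite("pics/c3.png",np.hstack(o)[:,:,::-1])
E
python3 g.py .4884 .1226 .09 -94.7
```

```text
time_s: 6.5
tool_pos: [0.4895, 0.1235, 0.1055]
orientation: [0.999, -0.041, 0.001, -0.0]
contact_force: [-0.5, 0.3, -2.6]
gripper_width: 0.0633
grip_force: 44.6
wrist 245 160 2.6
side 303 159 5.0
[-0.09  0.09  1.53] [-0.  -0.1  0. ] j [ 0.56  0.24 -0.24  0.   -1.09  0.93]
```

View pics/c3.png

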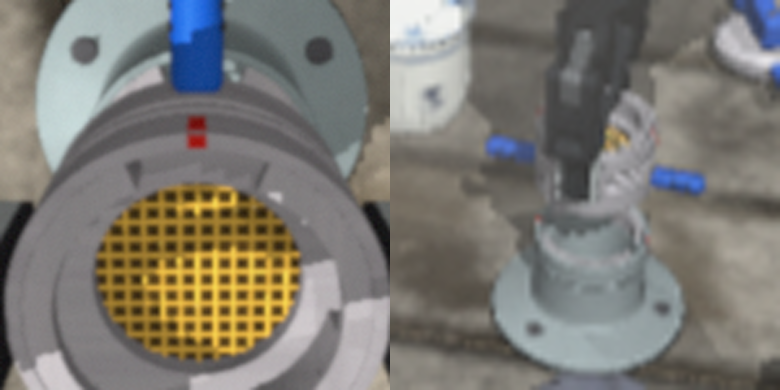

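The view shows the ear and slot marks centred at column 197 between the pan's two holes, at 85 and 318. That leaves about 1 mm to correct towards +y, matching the computed value. Lowering.

```bash
python3 -m creep '[[-0.09,0.09,0.5,0,0,0,1],[-0.09,0.09,1.2,0,0,0,1],[-0.09,0.09,1.8,0,0,0,1],[-0.09,0.09,2.3,0,0,0,1],[-0.09,0.09,2.7,0,0,0,1],[-0.09,0.09,3.1,0,0,0,1],[-0.09,0.09,3.5,0,0,0,1],[-0.09,0.09,3.8,0,0,0,1],[-0.09,0.09,3.8,0,0,0,1],[-0.09,0.09,3.8,0,0,0,1]]'; python3 g.py .4884 .1226 .066 -94.7
```

```text
time_s: 7.85
tool_pos: [0.488, 0.1222, 0.0667]
orientation: [0.999, -0.041, -0.0, -0.0]
contact_force: [-0.0, 0.7, -1.9]
gripper_width: 0.0633
grip_force: 44.6
[ 0.04 -0.05  0.07] [-0.  0. -0.] j [ 0.56  0.28 -0.3  -0.   -0.99  0.93]
```

```bash
python3 -m creep '[[0,0,0.1,0,0,0,1],[0,0,0.1,0,0,0,1],[0,0,0.1,0,0,0,1],[0,0,0.1,0,0,7,1],[0,0,0.1,0,0,14,1],[0,0,0.1,0,0,21,1],[0,0,0.1,0,0,28,1],[0,0,0.1,0,0,35,1],[0,0,0.1,0,0,42,1],[0,0,0.1,0,0,45,1]]' 30; python3 - <<'E'
from cell import monitor
s=monitor.sense();print(s["ft_torque"])
E
```

```text
time_s: 9.1
tool_pos: [0.489, 0.1223, 0.0666]
orientation: [0.907, -0.421, 0.001, -0.001]
contact_force: [0.3, -0.1, 4.3]
gripper_width: 0.0631
grip_force: 45.2
[-0.28778607  0.02255083  0.0257425 ]
```

```bash
python3 -m creep '[[0,0,0,0,0,7,1],[0,0,0,0,0,14,1],[0,0,0,0,0,21,1],[0,0,0,0,0,28,1],[0,0,0,0,0,35,1],[0,0,0,0,0,40,1],[0,0,0,0,0,45,1],[0,0,0,0,0,48,1],[0,0,0,0,0,48,1],[0,0,0,0,0,48,1]]'; python3 - <<'E'
from cell import monitor
from scipy.spatial.transform import Rotation as R
import numpy as np
s=monitor.sense();print(s["ft_torque"]);y=R.from_quat(s["orientation"]).as_matrix()[:,1];print(np.degrees(np.arctan2(y[1],y[0])))
E
```

```text
time_s: 10.35
tool_pos: [0.487, 0.1223, 0.0665]
orientation: [-0.659, 0.752, 0.0, -0.0]
contact_force: [-7.5, 1.2, 12.0]
gripper_width: 0.0637
grip_force: 45.7
[0.5837848  2.66694945 0.5337478 ]
172.38791365357278
```

```bash
python3 -m creep '[[0,0,0,0,0,-1.5,1],[0,0,0,0,0,-1.5,0],[0,0,0,0,0,-1.5,0],[0,0,0,0,0,-1.5,0],[0,0,0,0,0,-1.5,0],[0,0,-2,0,0,-1.5,0],[0,0,-5,0,0,-1.5,0],[0,0,-9,0,0,-1.5,0],[0,0,-13,0,0,-1.5,0],[0,0,-13,0,0,-1.5,0]]'; python3 - <<'E'
from h import *
from cell import monitor,snapshot
import cv2
s=monitor.sense();d=snapshot("wrist");P=(s["tool_pos"],s["orientation"])
im=d["color"];cv2.imwrite("pics/w4.png",im[:,:,::-1]);hsv=cv2.cvtColor(im,cv2.COLOR_RGB2HSV)
red=cv2.inRange(hsv,(0,110,80),(8,255,255))|cv2.inRange(hsv,(172,110,80),(180,255,255));blue=cv2.inRange(hsv,(105,150,60),(130,255,255))
for m,z in((red,.098),(blue,.071)):
    n,l,st,c=cv2.connectedComponentsWithStats(m)
    for i in range(1,n):
        if st[i,4]>7: print(st[i],onz(d,c[i],z,P).round(4))
E
```

```text
time_s: 11.6
tool_pos: [0.4899, 0.1228, 0.1991]
orientation: [-0.668, 0.744, -0.001, 0.003]
contact_force: [-0.1, 0.7, -0.5]
gripper_width: 0.0853
grip_force: 0.0
[ 20   2  26  39 150] [ 0.6896 -0.0364  0.098 ]
[ 0 11  4  8 17] [ 0.7131 -0.0439  0.098 ]
[  0  23  13  30 126] [ 0.7179 -0.0282  0.098 ]
[37 41  9 16 54] [ 0.692  -0.0179  0.098 ]
[ 20  56  20  39 143] [ 0.7092 -0.0021  0.098 ]
[322 161   4   4  13] [0.4861 0.0919 0.098 ]
[540 277   8  18 103] [0.2919 0.2299 0.098 ]
[91 29  9  4 21] [ 0.6651 -0.0345  0.071 ]
[143  44   6   3  12] [ 0.6253 -0.0193  0.071 ]
[318 127  11  31 290] [0.485  0.0774 0.071 ]
[323 234  10  15 124] [0.4907 0.1749 0.071 ]
[562 274   8  32 138] [0.2472 0.2559 0.071 ]
```

View pics/w4.png

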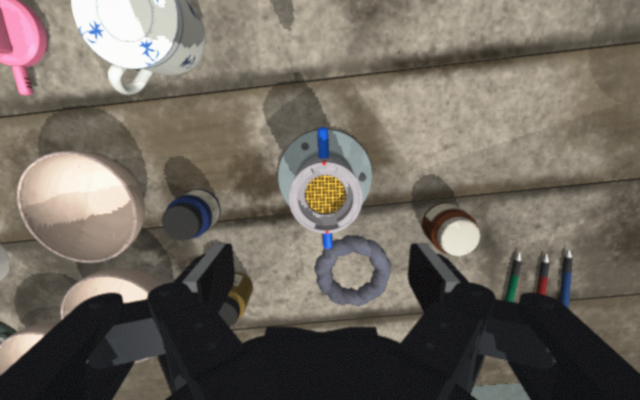

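The sieve sits centred at (325,196) on the receiver. Its ears, at (323,142) and (327,240), lie along −93.3° against the receiver's y of −94.7°, so it is locked. Now the lid.

```bash
python3 g.py .4136 -.139 .13 -156.2
```

```text
[26.83  4.65  6.62] [ -0.2   0.1 -30. ] j [ 0.56  0.18 -0.08 -0.   -1.31 -0.67]
```

```bash
python3 -m creep '[[4,0.7,0,0,0,-4,0],[9,1.5,0,0,0,-9,0],[14,2.4,1,0,0,-15,0],[19,3.3,2.5,0,0,-22,0],[23,4,4,0,0,-28,0],[26.83,4.65,5.5,0,0,-30,0],[26.83,4.65,6.62,0,0,-30,0],[26.83,4.65,6.62,0,0,-30,0],[26.83,4.65,6.62,0,0,-30,0],[26.83,4.65,6.62,0,0,-30,0]]'
python3 - <<'E'
from h import *
from cell import monitor,snapshot
import cv2
s=monitor.sense();d=snapshot("wrist");P=(s["tool_pos"],s["orientation"])
im=d["color"];cv2.imwrite("pics/w5.png",im[:,:,::-1]);hsv=cv2.cvtColor(im,cv2.COLOR_RGB2HSV)
blue=cv2.inRange(hsv,(105,150,60),(130,255,255))
n,l,st,c=cv2.connectedComponentsWithStats(blue)
for i in range(1,n):
    if st[i,4]>40: print(st[i],c[i].round(1),[onz(d,c[i],z,P).round(4) for z in(.0185,.047)])
np.savez("w5.npz",p=P[0],q=P[1],**d)
E
python3 g.py .4136 -.139 .026 -156.2
```

```text
time_s: 12.9
tool_pos: [0.4135, -0.139, 0.1299]
orientation: [0.838, -0.546, 0.0, -0.0]
contact_force: [0.0, -0.5, 0.5]
gripper_width: 0.0854
grip_force: 0.0
[318 129  11  33 341] [322.9 145. ] [array([ 0.4312, -0.181 ,  0.0185]), array([ 0.4323, -0.1831,  0.047 ])]
[ 315  176   17   81 1038] [322.7 212.1] [array([ 0.4066, -0.1253,  0.0185]), array([ 0.4105, -0.1336,  0.047 ])]
[  0 355  11  12  60] [  4.8 360.5] [array([0.6499, 0.165 , 0.0185]), array([0.6266, 0.1242, 0.047 ])]
[142 380  18  20 227] [151.1 390.4] [array([0.496 , 0.1407, 0.0185]), array([0.4898, 0.1027, 0.047 ])]
[ 0.   -0.02 10.39] [-0.  -0.   0.1] j [ 0.04  0.09 -0.36  0.   -1.12  0.38]
```

View pics/w5.png

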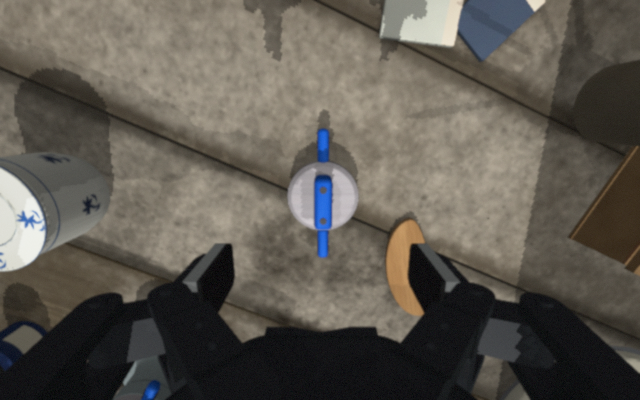

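The bar is at column 323, parallel to tool x, with the lid centred at (323,196). It is the steel-and-blue lid, and the spatula clears the finger. Descending, then gripping with 60 N.

```bash
python3 -m creep '[[-0.05,0.13,2,0,0,0,0],[-0.07,0.13,4.5,0,0,0,0],[-0.07,0.13,7,0,0,0,0],[-0.07,0.13,9,0,0,0,0],[-0.07,0.13,10.3,0,0,0,0],[-0.07,0.13,10.3,0,0,0,0],[-0.07,0.13,10.3,0,0,0,0],[-0.07,0.13,10.3,0,0,0,0.5],[-0.07,0.13,10.3,0,0,0,0.5],[-0.07,0.13,10.3,0,0,0,0.5]]' 60
python3 -m creep '[[0,0,0,0,0,0,1],[0,0,0,0,0,0,1],[0,0,0,0,0,0,1],[0,0,0,0,0,0,1],[0,0,0,0,0,0,1],[0,0,0,0,0,0,1],[0,0,0,0,0,0,1],[0,0,0,0,0,0,1],[0,0,-1,0,0,0,1],[0,0,-2,0,0,0,1]]' 60;  python3 g.py .488 .1226 .16 -184
```

```text
time_s: 14.2
tool_pos: [0.4115, -0.1395, 0.0267]
orientation: [0.838, -0.546, 0.0, -0.0]
contact_force: [0.6, 1.0, 0.4]
gripper_width: 0.0428
grip_force: 0.0
time_s: 15.45
tool_pos: [0.411, -0.1394, 0.0468]
orientation: [0.838, -0.546, -0.0, 0.0]
contact_force: [-0.4, 0.5, -1.3]
gripper_width: 0.0136
grip_force: 58.5
[-20.87 -17.61 -11.32] [ 0.1  0.  27.8] j [ 0.04  0.18 -0.5  -0.   -0.89  0.38]
```

```bash
python3 -m creep '[[0,0,-4,0,0,0,1],[-1,-1,-8,0,0,2,1],[-4,-3.5,-11.3,0,0,6,1],[-7.5,-6.5,-11.3,0,0,11,1],[-11,-9.5,-11.3,0,0,16,1],[-14.5,-12.5,-11.3,0,0,21,1],[-18,-15.3,-11.3,0,0,25,1],[-20.87,-17.6,-11.3,0,0,27.8,1],[-20.87,-17.6,-11.3,0,0,27.8,1],[-20.87,-17.6,-11.3,0,0,27.8,1]]'; python3 -m creep '[[0,0,0,0,0,0,1],[0,0,0,0,0,0,1],[0,0,0,0,0,0,1],[0,0,0,0,0,0,1],[0,0,0,0,0,0,1],[0,0,0,0,0,0,1],[0,0,0,0,0,0,1],[0,0,0,0,0,0,1],[0,0,0,0,0,0,1],[0,0,0,0,0,0,1]]' ;python3 - <<'E'
from h import *
from cell import monitor,snapshot
import cv2
s=monitor.sense();P=(s["tool_pos"],s["orientation"]);o=[]
for n,z in(("wrist",2),("side",4.5)):
    d=snapshot(n);c=proj(d,P[0]+[0,0,-.03],P if n=="wrist" else None);x,y=c.astype(int);h=int(195/z)
    y=max(h,min(400-h,y));o.append(cv2.resize(d["color"][y-h:y+h,x-h:x+h],(390,390),interpolation=cv2.INTER_CUBIC));print(n,x-h,y-h,390/(2*h))
    if n=="wrist":
        W=d;hsv=cv2.cvtColor(d["color"],cv2.COLOR_RGB2HSV);blue=cv2.inRange(hsv,(105,150,60),(130,255,255))
        m,l,st,c=cv2.connectedComponentsWithStats(blue)
        for i in range(1,m):
            if st[i,4]>40: print(st[i],c[i].round(1))
cv2.imwrite("pics/c5.png",np.hstack(o)[:,:,::-1])
p=P[0]
ex=Rot.from_quat(P[1]).as_matrix()[:,0]
for k in(.032,.047,.060,-.032,-.060): print("lid ear pred",k,proj(W,p+[0,0,-.027+.016+.005]+ex*k,P).round(1))
for k in(.032,.060):print("sieve ear pred",k,proj(W,np.array([.488,.1226,.0735])+k*np.array([-.065,-.998,0]),P).round(1))
E
python3 g.py .488 .1226 .114 -184
```

```text
time_s: 16.7
tool_pos: [0.4878, 0.1222, 0.1596]
orientation: [-0.682, 0.731, 0.0, -0.0]
contact_force: [-0.3, -0.9, -0.9]
gripper_width: 0.0136
grip_force: 58.7
time_s: 17.95
tool_pos: [0.4882, 0.1225, 0.1595]
orientation: [-0.682, 0.731, 0.0, 0.0]
contact_force: [0.2, -0.2, -1.9]
gripper_width: 0.0137
grip_force: 58.7
wrist 225 130 2.0103092783505154
[46  0 12  7 42] [52.1  3.3]
[312 130  19  59 993] [320.9 159.6]
[ 305  211   33  122 2951] [320.8 265.6]
[575 300  12  56 280] [580.2 328.1]
side 300 142 4.534883720930233
lid ear pred 0.032 [322.7 187.2]
lid ear pred 0.047 [322.8 158.7]
lid ear pred 0.06 [322.8 132.7]
lid ear pred -0.032 [322.5 293.9]
lid ear pred -0.06 [322.4 334.2]
sieve ear pred 0.032 [322.2 164.5]
sieve ear pred 0.06 [322.  128.2]
[-0.01  0.02  4.55] [-0. -0.  0.] j [ 0.56  0.2  -0.15  0.   -1.22 -0.63]
```

View pics/c5.png

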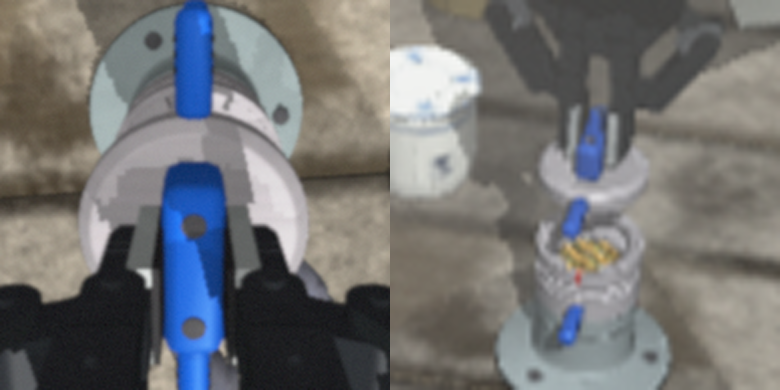

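The lid ear hides the sieve ear below it: both are at column 321, and the pan flange is centred about 0.7 px to the right. I lower with a 0.7 mm shift towards +y.

```bash
python3 -m creep '[[0,0.07,1,0,0,0,1],[0,0.07,2,0,0,0,1],[0,0.07,2.6,0,0,0,1],[0,0.07,3,0,0,0,1],[0,0.07,3.4,0,0,0,1],[0,0.07,3.7,0,0,0,1],[0,0.07,4,0,0,0,1],[0,0.07,4.3,0,0,0,1],[0,0.07,4.5,0,0,0,1],[0,0.07,4.5,0,0,0,1]]'; python3 g.py .488 .1226 .114 -184
```

```text
time_s: 19.3
tool_pos: [0.4875, 0.1226, 0.1144]
orientation: [-0.682, 0.731, 0.0, -0.0]
contact_force: [-0.1, 0.3, -0.1]
gripper_width: 0.0138
grip_force: 58.8
[-0.01 -0.05  0.04] [ 0. -0.  0.] j [ 0.56  0.23 -0.23  0.   -1.11 -0.63]
```

It entered the slots with no side force. Pressing lightly and turning.

```bash
python3 -m creep '[[0,0,0.1,0,0,0,1],[0,0,0.1,0,0,0,1],[0,0,0.1,0,0,0,1],[0,0,0.1,0,0,0,1],[0,0,0.1,0,0,7,1],[0,0,0.1,0,0,14,1],[0,0,0.1,0,0,21,1],[0,0,0.1,0,0,28,1],[0,0,0.1,0,0,35,1],[0,0,0.1,0,0,42,1]]'; python3 -m creep '[[0,0,0,0,0,7,1],[0,0,0,0,0,14,1],[0,0,0,0,0,21,1],[0,0,0,0,0,28,1],[0,0,0,0,0,35,1],[0,0,0,0,0,41,1],[0,0,0,0,0,46,1],[0,0,0,0,0,50,1],[0,0,0,0,0,50,1],[0,0,0,0,0,50,1]]';python3 - <<'E'
from cell import monitor
from scipy.spatial.transform import Rotation as R
import numpy as np
s=monitor.sense();print(s["ft_torque"]);y=R.from_quat(s["orientation"]).as_matrix()[:,1];print(np.degrees(np.arctan2(y[1],y[0])))
E
```

```text
time_s: 20.55
tool_pos: [0.4881, 0.1228, 0.1141]
orientation: [-0.373, 0.928, -0.0, 0.001]
contact_force: [0.1, 0.2, 5.3]
gripper_width: 0.0136
grip_force: 59.5
time_s: 21.8
tool_pos: [0.4886, 0.1231, 0.1142]
orientation: [0.051, 0.999, 0.001, 0.001]
contact_force: [4.2, 2.6, 4.9]
gripper_width: 0.0139
grip_force: 59.3
[ 0.49277383 -1.09474243  0.05992556]
84.09948352848046
```

```bash
python3 -m creep '[[0,0,0,0,0,-1,1],[0,0,0,0,0,-1,0.5],[0,0,0,0,0,-1,0.5],[0,0,0,0,0,-1,0.5],[0,0,0,0,0,-1,0.5],[0,0,-2,0,0,-1,0.5],[0,0,-5,0,0,-1,0.2],[0,0,-8,0,0,-1,0],[0,0,-10,0,0,-1,0],[0,0,-10,0,0,-1,0]]'; python3 - <<'E'
from h import *
from cell import monitor,snapshot
import cv2
s=monitor.sense();d=snapshot("wrist");P=(s["tool_pos"],s["orientation"])
im=d["color"];hsv=cv2.cvtColor(im,cv2.COLOR_RGB2HSV)
blue=cv2.inRange(hsv,(105,150,60),(130,255,255))
n,l,st,c=cv2.connectedComponentsWithStats(blue)
for i in range(1,n):
    if st[i,4]>40: print(st[i],c[i].round(1),[onz(d,c[i],z,P).round(4) for z in(.0735,.1085,.1345)])
d2=snapshot("side")["color"][150:280,280:410]
cv2.imwrite("pics/c6.png",np.hstack([cv2.resize(im[80:280,220:420],(390,390)),cv2.resize(d2,(390,390),interpolation=cv2.INTER_CUBIC)])[:,:,::-1])
E
```

```text
time_s: 23.05
tool_pos: [0.4882, 0.1229, 0.2149]
orientation: [0.044, 0.999, 0.001, 0.001]
contact_force: [0.8, 0.3, -1.5]
gripper_width: 0.0856
grip_force: 0.0
[312 128  12  34 344] [317.6 144.8] [array([0.4468, 0.1236, 0.0735]), array([0.4439, 0.1242, 0.1085]), array([0.4416, 0.1246, 0.1345])]
[ 311  176   19   82 1088] [320.7 212.5] [array([0.5156, 0.1207, 0.0735]), array([0.5041, 0.1217, 0.1085]), array([0.4957, 0.1224, 0.1345])]
[354 179  25  10 201] [366.2 183.6] [array([0.4892, 0.1687, 0.0735]), array([0.481 , 0.1638, 0.1085]), array([0.475 , 0.1601, 0.1345])]
[261 182  25  10 210] [273.1 186.8] [array([0.4844, 0.0755, 0.0735]), array([0.4768, 0.082 , 0.1085]), array([0.4711, 0.0868, 0.1345])]
```

View pics/c6.png

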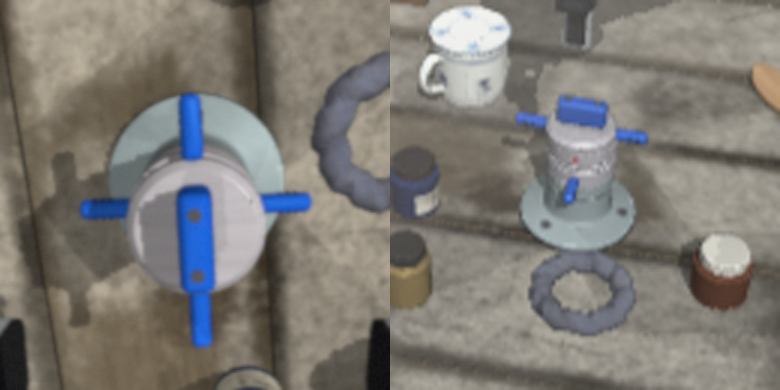

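The picture shows the lid seated and turned. Its ears run along −2°, and the sieve's ears, at (105,208) and (287,202), run along 87°, within 2° of the receiver's y. The jars stand undisturbed and the gripper is clear.

```bash
python3 -c "
from cell import manip
print(manip.close_job())"
```

```text
the job is handed in; nothing more can be done
None
```

I handed the job in at about 23 s with the sieve locked in the receiver and the lid locked in the sieve (the last pictures put each within about 3° of its stop), the jars untouched and the gripper clear; no verdict came back.

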